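Release and push off a filter cover

ROBOT

A 6-joint arm with a two-finger parallel gripper is mounted at the origin on the work surface. World frame = base frame: x ahead of the robot, y to its left, z up, the work surface at z = 0. Lengths are in m, angles in degrees, forces in N, time in s.
With the tool pointing down it reaches from about 0.4 to 0.825 m from the base axis. Payload 7 kg.
Tool frame: the origin (TCP) lies midway between the tips of the shut fingers; the grasp point (between the pads) lies 19 mm behind it; z points along the fingers, y is the direction in which the jaws open and shut (so a half turn about z gives the same grasp; the last joint's range is limited). The gripper opens to 88 mm and grips with 3 to 60 N. Pads are 19 mm wide; open, the fingers measure 130 mm over their backs; the gripper's body (78 mm by 193 mm) begins 47 mm behind the grasp point.
Start: joints at [92.939, 20.546, 0.682, 0, -70.136, -16.507], TCP at [0.158, 0.656, 0.227] pointing down, gripper open.
Joint ranges: [-176.03, 176.03], [-82.01, 121.73], [-58.28, 71.71], [-173.87, 95.51], [-174.79, -0.11], [-173.66, 173.66]. Speed limits (degrees/s): [136.94, 136.94, 172.46, 180, 180, 180].

INTERFACE

Orientations are given as [roll, pitch, yaw] about the fixed x, y, z axes, in that order (R = Rz(yaw) Ry(pitch) Rx(roll)).
In Python, from plant import r gives the robot as it stands. The module is installed in compiled form; this text tells all that it offers.
- The arm moves only by the tool send_rows, never from a script. Its argument "motion" is a list of rows, each an object with "travel": the shift along the tool's x, y, z in m, a list of three; "spin": the turn about the tool's z in degrees. In form: [{"travel": [tx, ty, tz], "spin": spin}, ...]. A call has 1 to 5 rows; each row shifts and turns the pose as measured when the row begins, along the tool's axes as they then stand; what a row does not reach is not made up. A row lasts 1/12 s, in which the tool goes at most 41.7 mm and 7.16 degrees, less where a joint would pass 70% of its speed; a pose out of reach is approached as far as the arm can. A call is refused whole if a number of a shift passes 0.0417 or a number of a turn 7.16, either way. A call with a gripper value outside its range is refused whole. "gripper" is the gripper command: -1 is shut, 1 is fully open, values between are in proportion, set as the call begins (left out, the last holds). The fingers move at their own pace and stop on an object; "squeeze" is the grip in N (left out, the last holds). Time passes only in rows, so rows that do not move let the fingers close. It gives the time, the measured TCP pose, the force and the opening at its end, in the units of the state.
- r.get_state(): the state, without advancing time (a new reading comes with each control period).
- r.capture(name): name is "scene" or "side" or "wrist"; returns (picture, depth): 384x512x3 uint8, blue, green, red; 384x512 float32, m along the optical axis (not along the pixel's ray), 0 where there is no reading.
- r.get_calibration(name): a dict with "fov_y" (degrees; the focal length in pixels is half the picture's height over the tangent of half this angle, whatever the lens; pixels are square), "cx", "cy" (the principal point, pixels), "origin" and "orientation" of the camera in the world. Camera axes: x right, y down, z forward; pixel columns grow to the right and rows downward; lengths in m; the calibration is good to about 2 mm. A picture is of the moment at which its call begins: read the wrist's pose just before it. get_calibration takes no time and is no camera call; for the wrist camera it gives the pose at the moment of the call.
- r.close_job(): hands the job in, once; it reports no verdict.
Trained networks look in the newest picture that a camera, given by its name, has taken for a name from the list of things; names that differ only in an ending like _2 or _b are one class to them, and where a whole thing is asked for, a point or a joint stands for the part that bears it (a point fixed in the world has none). Each returns a list of dicts, best first, with "conf" (0 to 1); they miss things now and then, are a little off and sometimes report something else, mostly with a low value. They report only what shows in the picture. A call takes as long as a camera call. They do not tell look-alikes from the thing itself.
- r.boxes_of(camera, target): "at" ([x, y, z] in m, in the coordinates of the camera as it stood for that picture, good to about 4 mm: the middle of the surface that is visible of it).
- r.pinpoint(camera, target): "at" ([x, y, z] in m, in the coordinates of the camera as it stood for that picture, good to about 4 mm: a listed point, or the origin of a listed thing).
The state is a dict: "time_s": time; "joints": joint angles; "qd": joint speeds; "joint_torque": joint torques, N m; "tcp_pos": TCP position; "eef_rot": TCP orientation; "contact_force": force on the tool from outside, world axes, zero at the start; "moment": the same for the moment, N m; "gripper_width": finger opening in m.
Only numpy, scipy, OpenCV 4.12 (cv2) and the standard library are available. Lean on these libraries where they do the work, as an engineer would, in place of code of your own. Each camera call takes 0.05 s, during which the arm holds its last target. There are 200 camera calls.

TASK

Open the air-filter unit on the bench to uncover its filter: with a fingertip press fully down the snap tab that blocks one end of the white cover, then push the released cover from its other, ribbed end along the rails and over the tab, completely off its seat, and leave it lying flat on the parking shelf. Only press and push: do not lift or carry the cover, and leave everything else where it stands.

Things in the scene. Friction and masses are not known exactly. Their poses are not given: they have to be found in the camera images.
- filter_unit: Fixed air-filter unit. Origin: on the table under the centre of the cover's seat; z up, cover slides off to +y. Grey base x +-54 mm, y -100 to 172. Seat y -46 to 46, top 45 mm above the table, the paper filter sunk in it. Side rails (52 mm high) have inner faces at x +-46.5 along seat and shelf. White pump block on the +x side: x 54 to 112, y -100 to 60, 68 mm high.
- shelf (a point): Centre of the parking shelf's top: unit frame (0, 106, 42) mm, axes as the unit's. The shelf joins the seat's front edge, 3 mm lower than the seat, y 46 to 166 mm, 93 mm wide between the rails. At y 166 a cross bar 12 mm high is the end stop: the cover meets it with its origin at y 121 mm.
- rear_deck (a point): Centre of the open deck behind the cover, unit frame (0, -73, 35) mm: 35 mm above the table, y -100 to -46 mm. Between it and the cover, at each side only (|x| above 41 mm, y -52 to -12), posts and lips 55 mm high hold the cover's flanges down; the 82 mm between them is free for pushing.
- cover: White filter cover, loose, 0.13 to 0.25 kg, 90 x 90 x 16 mm (lowest 5 mm 90 wide in x, above 77), with a raised rib along its rear edge: 64 mm in x, y -45 to -35, top 28 mm above the underside. Origin: centre of its underside, axes as the unit's. It starts on the seat at unit (0, 0, 45) mm, front edge against the tab, which blocks it; when released, 1 to 3 N slides it.
- cover_push (a point): Centre of the cover's upright rear face, where to push towards +y: 45 mm behind the cover's origin, 14 mm above its underside. The face reaches from the underside to 28 mm above it, 64 mm wide. Pushing tips must stay above the seat (45 mm over the table) to follow the cover.
- tab (a joint): Snap tab travel, m: 0 to 0.0015 at the start (up), 0.0105 pressed fully in. It moves straight down, needs about 3 N, and stays where it is pressed. Only from 0.0085 on is it low enough to let the cover pass.
- tab_top (a point): Centre of the snap tab's flat top, right in front (+y) of the cover, at unit x 0, y 63.5 mm. Light grey metal pad with three dark grip lines, 40 mm in x, 33 in y; top 53 mm above the table when up, 42.5 mm (level with the parking shelf) when fully in. The cover's front face, top 61 mm above the table, stands 18 mm behind this point.
- jar: White plastic screw jar with paper label, 54 mm diameter, 85 mm tall. Not part of the job. Origin: centre of its underside.
- vial: Small amber glass vial with black cap, 26 mm diameter, 50 mm tall. Not part of the job. Origin: centre of its underside.
- flask: Small conical glass flask, 58 mm diameter at the foot, 82 mm tall. Not part of the job. Origin: centre of its underside.
- cartridge: Spare round white filter cartridge, 42 mm diameter, 18 mm tall, lying on the pump block. Not part of the job. Origin: centre of its underside.
- calculator: Black pocket calculator, 130 x 75 x 14 mm. Not part of the job. Origin: centre of its underside.
- vial_rack: White rack of amber vials, 70 x 160 x 60 mm. Not part of the job. Origin: centre of its underside.
- marker: Marker pen, 115 x 12 x 12 mm, lying on the table. Not part of the job. Origin: centre of its underside.
Not all that is in view belongs to the job. What is shaped like the cover but black or brown is not meant.

How it is judged (in metres and radians):
On the way, in this order (a step that is already met when the one before it is completed fails the run):
1. the snap tab is pressed in (8.5 mm or more) while the cover is still on its seat (value of joint tab above 0.0085 m and y of cover in the frame of filter_unit below 0.012 m), for 0.1 s.
2. the cover has been pushed clear of its seat along the rails (y of cover in the frame of filter_unit between 0.094 and 0.125 m), for 0.2 s.
At the end, for the whole second after the job is handed in: The cover lies at rest, flat (within 0.05 rad) between the rails on the parking shelf, its origin 94 to 125 mm along the unit's +y from the seat's centre, so wholly off its seat; the tab is still in (all of step 2 and x of cover in the frame of filter_unit between -0.006 and 0.006 m and z of cover in the frame of filter_unit between 0.039 and 0.0445 m and angle between cover's own z axis and vertical below 0.05 rad and value of joint tab above 0.0085 m and linear speed of cover below 0.01 m/s); the robot touches nothing.
It fails at once if the cover is lifted more than 6 mm above its seat or tipped (z of cover in the frame of filter_unit above 0.051 m or angle between cover's own z axis and vertical above 0.2 rad).
It fails at once if a bystander is moved more than 20 mm (distance of any of jar, vial, flask, cartridge, calculator, vial_rack, marker from where it was at the start of the episode above 0.02 m).
It also fails if it takes over 40 s, if anything falls off the work surface, if the arm or the gripper's body presses on something with over 40 N, if the wrist force passes 120 N, or if a joint passes its speed limit or range.

## Working session

There is one attempt and no reset: what is moved stays moved. The work goes in short steps, Python scripts to look and compute and a tool call to move; the robot and the scene stay as the last step left them, time stands still between calls to the robot, and variables do not carry over. Pictures are saved under pics/ and viewed, about 8 in all and at most 12, crops included, and the job is handed in when it is done.

Besides the shell and the picture viewer there is one more tool, called as name(argument=value, ...) on one line, values as JSON. send_rows: Moves the arm, as the interface text tells. Its arguments: {"type":"object","properties":{"motion":{"type":"array"},"gripper":{"type":"number"},"squeeze":{"type":"number"}},"required":["motion"]}

```bash
mkdir -p pics
cat > h.py <<'E'
import numpy as np, cv2
from scipy.spatial.transform import Rotation as R
from plant import r
def T(cal):
    o=np.array(cal["orientation"],float)
    M=o if o.shape==(3,3) else R.from_euler('xyz',o,degrees=True).as_matrix()
    return M,np.array(cal["origin"])
def w(cal,p): M,o=T(cal); return M@np.array(p)+o
def pix(cal,p):
    f=192/np.tan(np.radians(cal["fov_y"]/2)); return [round(float(cal["cx"]+f*p[0]/p[2])),round(float(cal["cy"]+f*p[1]/p[2]))]
E
python3 - <<'E'
from h import *
ims=[]
for c in ["scene","side","wrist"]:
    cal=r.get_calibration(c); im,d=r.capture(c); cv2.imwrite(f"pics/{c}0.png",im); print(c,cal)
    for t in ["filter_unit","cover","cover_push","tab_top","shelf","rear_deck"]:
        for q in r.pinpoint(c,t)[:3]: print(t,round(q["conf"],2),w(cal,q["at"]).round(3),pix(cal,q["at"]))
print(r.get_state())
E
```

```text
scene {'fov_y': 57.280267876266954, 'cx': 257.9657048913148, 'cy': 195.9765041494842, 'origin': array([0.94263229, 0.17525194, 0.83944253]), 'orientation': array([-146.42407897,    0.29882117,  110.83069128])}
filter_unit 0.83 [ 0.55  -0.113 -0.002] [212, 223]
cover 0.85 [ 0.552 -0.118  0.044] [208, 215]
cover 0.59 [ 0.327 -0.105 -0.   ] [245, 164]
cover 0.59 [ 0.356 -0.275 -0.001] [191, 156]
cover_push 0.97 [ 0.317 -0.281  0.015] [194, 143]
cover_push 0.6 [ 0.554 -0.156  0.059] [194, 208]
tab_top 0.68 [ 0.545 -0.05   0.052] [233, 219]
tab_top 0.48 [ 0.552 -0.115 -0.002] [211, 224]
shelf 0.76 [ 0.537 -0.009  0.043] [249, 223]
rear_deck 0.81 [ 0.56  -0.188  0.035] [183, 211]
rear_deck 0.41 [ 0.551 -0.115 -0.001] [211, 223]
side {'fov_y': 50.792870387344614, 'cx': 258.2885142202195, 'cy': 193.45913153894193, 'origin': array([ 1.00867457, -0.68011704,  0.75477797]), 'orientation': array([-129.34562568,   -0.23974055,   38.68442668])}
filter_unit 0.77 [ 0.553 -0.115  0.002] [256, 241]
filter_unit 0.6 [ 0.448 -0.024  0.002] [247, 206]
cover 0.86 [ 0.552 -0.112  0.044] [256, 228]
cover 0.7
[... 645 characters left out ...]
4.43887401e-02, -1.03611361e+02])}
{'time_s': 1.05, 'joints': array([ 9.29403585e+01,  2.05450316e+01,  6.81101585e-01,  1.21239627e-05,
       -7.01369965e+01, -1.65077083e+01]), 'qd': array([-0.06789037,  0.04772568,  0.0009576 , -0.07424456,  0.03525402,
        0.01939128]), 'joint_torque': array([ 7.24636866e-04, -5.82395482e+01,  2.93300700e+01,  7.00303271e+00,
        1.23961756e-02, -1.10088561e-05]), 'tcp_pos': array([0.15835169, 0.65612499, 0.22656977]), 'eef_rot': array([ 1.79999115e+02, -2.74200527e-04, -1.35673457e+01]), 'contact_force': array([ 0.40477632, -0.11310471,  0.00750554]), 'moment': array([ 0.07589585, -0.01030043,  0.03678627]), 'gripper_width': 0.0874706992411511}
```

Run:
```python
import cv2,numpy as np
a=cv2.imread("pics/scene0.png")[80:330,60:420];b=cv2.imread("pics/side0.png")[100:350,80:440]
cv2.imwrite("pics/a.png",cv2.resize(np.vstack([a,b]),None,fx=1.2,fy=1.2)); 
cv2.imwrite("pics/crop.png",cv2.resize(cv2.imread("pics/scene0.png")[160:280,140:300],None,fx=5,fy=5,interpolation=2))
```

```text
(no output)
```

View pics/a.png

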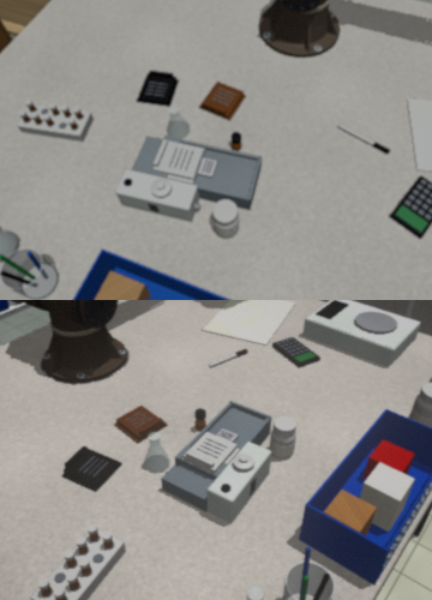

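View pics/crop.png

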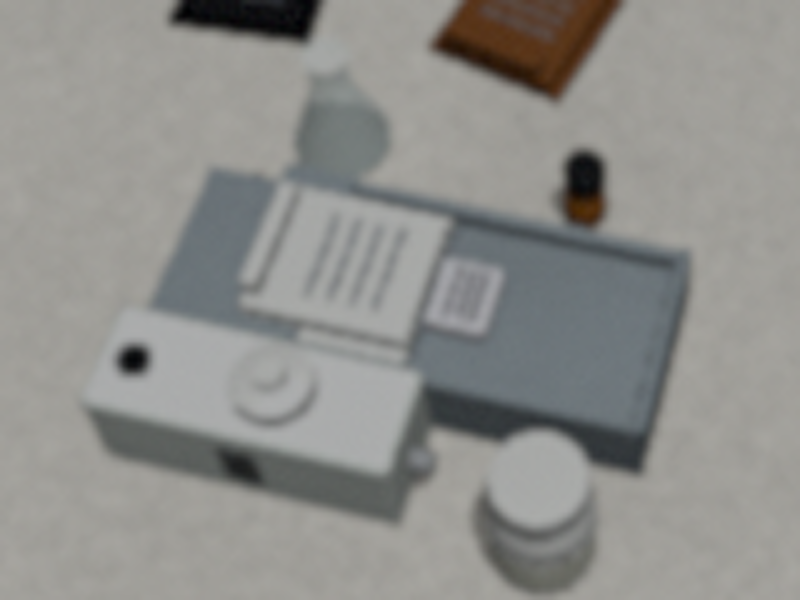

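The scene and side pictures show the white cover on the grey unit at scene pixel (208,215). The look-alikes are the black one at (191,156) and the brown one at (245,164). The crop confirms the white cover, with its rib at the left end and the tab pad with grip lines at about (233,219). The flask, jar and vial stand close by. Next is a path to hover above the tab.

```bash
cat >> h.py <<'E'
def plan(way,yaw,step=.038,smax=7,srows=None):
    """rows in tool axes through world waypoints"""
    s=r.get_state(); p=np.array(s["tcp_pos"]); psi=s["eef_rot"][2]; out=[]
    for q in way:
        q=np.array(q)
        while np.linalg.norm(q-p)>1e-4 or (q is way[-1] and 0):
            d=q-p; n=np.linalg.norm(d); d=d*min(1,step/n)
            a=np.radians(psi); sp=np.clip(-((yaw-psi+180)%360-180),-smax,smax)
            out.append(([round(float(v),4) for v in (d[0]*np.cos(a)+d[1]*np.sin(a),d[0]*np.sin(a)-d[1]*np.cos(a),-d[2])],round(float(sp),2)))
            p=p+d; psi-=sp
    for i,o in enumerate(out): print(i,o)
    print(p,psi)
E
python3 -c "
from h import *
plan([(.40,.36,.227),(.545,-.02,.225)],-83.8)"
```

```text
0 ([0.0303, 0.023, -0.0], 7.0)
1 ([0.0328, 0.0191, -0.0], 7.0)
2 ([0.0349, 0.015, -0.0], 7.0)
3 ([0.0365, 0.0106, -0.0], 7.0)
4 ([0.0375, 0.0061, -0.0], 7.0)
5 ([0.038, 0.0015, -0.0], 7.0)
6 ([0.0379, -0.0032, -0.0], 7.0)
7 ([0.0372, -0.0078, -0.0], 7.0)
8 ([0.036, -0.0122, -0.0], 7.0)
9 ([0.0342, -0.0165, -0.0], 7.0)
10 ([0.0019, -0.0012, -0.0], 0.23)
11 ([0.0368, -0.0096, 0.0002], -0.0)
12 ([0.0368, -0.0096, 0.0002], -0.0)
13 ([0.0368, -0.0096, 0.0002], -0.0)
14 ([0.0368, -0.0096, 0.0002], -0.0)
15 ([0.0368, -0.0096, 0.0002], -0.0)
16 ([0.0368, -0.0096, 0.0002], -0.0)
17 ([0.0368, -0.0096, 0.0002], -0.0)
18 ([0.0368, -0.0096, 0.0002], -0.0)
19 ([0.0368, -0.0096, 0.0002], -0.0)
20 ([0.0368, -0.0096, 0.0002], -0.0)
21 ([0.0259, -0.0068, 0.0001], -0.0)
[ 0.545 -0.02   0.225] -83.80000000000001
```

send_rows(motion=[{"travel": [0.03, 0.023, 0], "spin": 7}, {"travel": [0.033, 0.019, 0], "spin": 7}, {"travel": [0.035, 0.015, 0], "spin": 7}, {"travel": [0.0365, 0.0105, 0], "spin": 7}, {"travel": [0.0375, 0.006, 0], "spin": 7}], gripper=-1)

```text
time_s: 1.47
tcp_pos: [0.2773, 0.5089, 0.2241]
eef_rot: [180.0, -0.0, -49.1]
contact_force: [1.2, 0.5, -0.0]
gripper_width: 0.0598
```

send_rows(motion=[{"travel": [0.038, 0.0015, 0], "spin": 7}, {"travel": [0.038, -0.003, 0], "spin": 7}, {"travel": [0.037, -0.008, 0], "spin": 7}, {"travel": [0.036, -0.012, 0], "spin": 7}, {"travel": [0.034, -0.0165, 0], "spin": 7}])

```text
time_s: 1.88
tcp_pos: [0.399, 0.3521, 0.2255]
eef_rot: [-179.9, 0.1, -84.9]
contact_force: [0.2, -0.0, 0.0]
gripper_width: 0.0269
```

send_rows(motion=[{"travel": [0.037, -0.01, 0], "spin": -0.5}, {"travel": [0.037, -0.01, 0], "spin": 0}, {"travel": [0.037, -0.01, 0], "spin": 0}, {"travel": [0.037, -0.01, 0], "spin": 0}, {"travel": [0.037, -0.01, 0], "spin": 0}])

```text
time_s: 2.3
tcp_pos: [0.4688, 0.164, 0.2266]
eef_rot: [-179.7, 0.2, -84.9]
contact_force: [1.0, 0.1, 0.7]
gripper_width: 0.0007
```

send_rows(motion=[{"travel": [0.037, -0.01, 0], "spin": 0}, {"travel": [0.037, -0.01, 0], "spin": 0}, {"travel": [0.037, -0.01, 0], "spin": 0}, {"travel": [0.037, -0.01, 0], "spin": 0}, {"travel": [0.03, -0.008, 0], "spin": 0}])

```text
time_s: 2.72
tcp_pos: [0.5343, -0.019, 0.2285]
eef_rot: [-179.4, 0.3, -84.8]
contact_force: [-0.2, 0.4, -0.2]
gripper_width: 0.0006
```

send_rows(motion=[{"travel": [0, 0, 0], "spin": 0}, {"travel": [0, 0, 0], "spin": 0}])

```text
time_s: 2.88
tcp_pos: [0.5355, -0.0249, 0.2284]
eef_rot: [-179.4, 0.2, -85.2]
contact_force: [-0.5, -0.2, 0.5]
gripper_width: 0.0008
```

Run:
```python
from h import *
print(r.get_state()["tcp_pos"],r.get_state()["eef_rot"])
cal=r.get_calibration("wrist"); im,d=r.capture("wrist"); cv2.imwrite("pics/wrist1.png",im); np.save("d1.npy",d)
import pickle; pickle.dump(cal,open("cal1.pkl","wb"))
for t in ["filter_unit","cover","cover_push","tab_top","shelf","rear_deck"]:
    for q in r.pinpoint("wrist",t)[:2]: print(t,round(q["conf"],2),w(cal,q["at"]).round(4),pix(cal,q["at"]))
```

```text
[ 0.5355123  -0.02494327  0.22837219] [-179.44230367    0.23492955  -85.24033213]
cover 0.76 [ 0.5461 -0.1115  0.0487] [251, 86]
cover 0.75 [ 0.3254 -0.1068  0.0024] [441, 109]
cover_push 0.96 [ 0.3749 -0.1158  0.0172] [406, 97]
cover_push 0.69 [ 0.5531 -0.1583  0.0586] [247, 32]
tab_top 0.69 [ 0.5374 -0.0523  0.0542] [254, 146]
shelf 0.77 [ 0.5413 -0.0088  0.0411] [248, 183]
shelf 0.68 [ 0.5379 -0.0568  0.052 ] [254, 141]
rear_deck 0.72 [ 0.5565 -0.1877  0.0407] [247, 3]
rear_deck 0.33 [ 0.6269 -0.1132  0.0728] [164, 75]
```

View pics/wrist1.png

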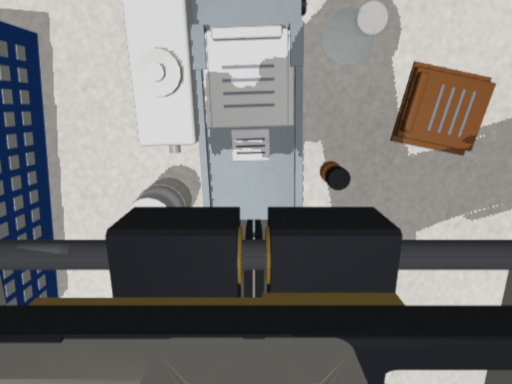

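The wrist picture shows the unit straight ahead, with the rails at columns 200 and 300. The cover's rib is at (247,33) and the tab pad with dark grip lines at (251,144). Next I fit the unit pose from all the points and check it by edge depth.

Run:
```python
from h import *
import pickle
obs=[(0,(.55,-.113)),(0,(.552,-.118)),(-45,(.554,-.156)),(63.5,(.545,-.05)),(106,(.537,-.009)),(-73,(.56,-.188)),
(0,(.553,-.115)),(0,(.552,-.112)),(-45,(.556,-.158)),(63.5,(.54,-.051)),(106,(.54,-.01)),(-73,(.556,-.189)),
(0,(.5461,-.1115)),(-45,(.5531,-.1583)),(63.5,(.5374,-.0523)),(106,(.5413,-.0088)),(-73,(.5565,-.1877))]
y=np.array([o[0] for o in obs])/1e3; P=np.array([o[1] for o in obs])
mx=np.polyfit(y,P[:,0],1); my=np.polyfit(y,P[:,1],1); print("fit",mx,my,"yaw",np.degrees(np.arctan2(-mx[0],my[0])))
# depth cloud from wrist
cal=pickle.load(open("cal1.pkl","rb")); d=np.load("d1.npy"); f=192/np.tan(np.radians(cal["fov_y"]/2))
v,u=np.mgrid[:384,:512]; C=np.stack([(u-cal["cx"])/f*d,(v-cal["cy"])/f*d,d],-1); M,o=T(cal); W=C@M.T+o
np.save("W1.npy",W)
z=W[...,2]
# rails: per row, extents with z in 46..56mm near |x|; print outer grey base edges: transition z>20mm
L=[]
for row in range(100,205,8):
    s=(z[row]>.036)&(z[row]<.06)&(d[row]>0); c=np.where(s[190:320])[0]+190
    rr=[u0 for u0 in range(285,312) if d[row,u0]>0 and z[row,u0]>.03]
    e=max(rr); L.append((W[row,e,0],W[row,e,1])); print(row,e,W[row,e].round(4),"z mid",z[row,225].round(4),z[row,250].round(4))
L=np.array(L); k=np.polyfit(L[:,1],L[:,0],1); print("rail yaw",np.degrees(np.arctan(-k[0])),"edge x at y=-.114",np.polyval(k,-.114))
for (a,b) in [((144),251),(110,250),(60,250),(33,247),(8,247)]: print(a,b,W[a,b].round(4))
print("col250 z by row",[(row,*W[row,236,1:].round(4)) for row in range(10,160,4)])
```

```text
fit [-0.10769336  0.54976698] [ 0.99366203 -0.11418358] yaw 6.1855880766116185
100 302 [ 0.4936 -0.1018  0.0531] z mid 0.0614 0.0617
108 302 [ 0.4924 -0.094   0.0517] z mid 0.0604 0.0622
116 302 [ 0.4918 -0.0862  0.0536] z mid 0.0618 0.0631
124 302 [ 0.4907 -0.0782  0.0527] z mid 0.062 0.0602
132 302 [ 0.4896 -0.0702  0.0523] z mid 0.0424 0.0538
140 302 [ 0.4888 -0.0621  0.0535] z mid 0.044 0.0531
148 302 [ 0.488  -0.054   0.0541] z mid 0.0432 0.0525
156 302 [ 0.4868 -0.0455  0.0529] z mid 0.0433 0.0526
164 302 [ 0.4856 -0.037   0.0523] z mid 0.0421 0.0436
172 301 [ 0.4857 -0.0284  0.0526] z mid 0.0425 0.0432
180 301 [ 0.4848 -0.0198  0.0531] z mid 0.0418 0.043
188 301 [ 0.4835 -0.0107  0.0518] z mid 0.0425 0.0436
196 301 [ 0.4825 -0.002   0.0525] z mid 0.0431 0.0429
204 301 [0.4816 0.0068 0.0531] z mid 0.0423 0.0422
rail yaw 6.16534848495951 edge x at y=-.114 0.4945693083033875
144 251 [ 0.5411 -0.0536  0.0532]
110 250 [ 0.5447 -0.0879  0.0626]
60 250 [ 0.5484 -0.1339  0.0616]
33 247 [ 0.5525 -0.1546  0.0744]
8 247 [ 0.556  -0.1851  0.0356]
col250 z by row [(10, np.float64(-0.1822),
[... 1065 characters left out ...]
(-0.0943), np.float64(0.0618)), (106, np.float64(-0.0905), np.float64(0.0648)), (110, np.float64(-0.0867), np.float64(0.0619)), (114, np.float64(-0.0829), np.float64(0.063)), (118, np.float64(-0.079), np.float64(0.0619)), (122, np.float64(-0.0752), np.float64(0.0626)), (126, np.float64(-0.0713), np.float64(0.0629)), (130, np.float64(-0.0666), np.float64(0.0532)), (134, np.float64(-0.0626), np.float64(0.0537)), (138, np.float64(-0.0584), np.float64(0.0521)), (142, np.float64(-0.0543), np.float64(0.0522)), (146, np.float64(-0.0503), np.float64(0.054)), (150, np.float64(-0.0461), np.float64(0.0535)), (154, np.float64(-0.0418), np.float64(0.0528)), (158, np.float64(-0.0375), np.float64(0.0524))]
```

Pose fits agree: the unit origin is about (0.549, -0.1145) with yaw 6.2°, and the heights match the description. I'll descend over the tab at unit y ≈ 66.

send_rows(motion=[{"travel": [0.0245, -0.004, 0.02], "spin": -1.4}, {"travel": [0, 0, 0.035], "spin": 0}, {"travel": [0, 0, 0.035], "spin": 0}, {"travel": [0, 0, 0.03], "spin": 0}, {"travel": [0, 0, 0.02], "spin": 0}])

```text
time_s: 3.65
tcp_pos: [0.5492, -0.0411, 0.092]
eef_rot: [-178.4, 0.3, -83.0]
contact_force: [-1.2, -0.7, 0.3]
gripper_width: 0.0001
```

send_rows(motion=[{"travel": [0, 0, 0], "spin": 0}, {"travel": [0, 0, 0], "spin": 0}])

```text
time_s: 3.82
tcp_pos: [0.5463, -0.0403, 0.0878]
eef_rot: [-178.9, 0.2, -82.9]
contact_force: [1.1, -0.0, 0.5]
gripper_width: 0.0007
```

send_rows(motion=[{"travel": [0.008, 0.005, 0], "spin": 0.9}, {"travel": [0, 0, 0.01], "spin": 0}, {"travel": [0, 0, 0.01], "spin": 0}, {"travel": [0, 0, 0], "spin": 0}])

```text
time_s: 4.15
tcp_pos: [0.5454, -0.0476, 0.0713]
eef_rot: [-178.5, 0.3, -83.7]
contact_force: [-0.9, -0.5, -0.3]
gripper_width: 0.0009
```

send_rows(motion=[{"travel": [0, 0.004, 0.005], "spin": 0}, {"travel": [0, 0.001, 0.008], "spin": 0}, {"travel": [0, 0, 0.008], "spin": 0}, {"travel": [0, 0, 0.006], "spin": 0}])

```text
time_s: 4.48
tcp_pos: [0.5427, -0.0477, 0.0449]
eef_rot: [-178.1, 0.3, -83.6]
contact_force: [-1.9, 0.3, 3.2]
gripper_width: 0.0006
```

send_rows(motion=[{"travel": [0, 0, 0.004], "spin": 0}, {"travel": [0, 0, 0.003], "spin": 0}])

```text
time_s: 4.65
tcp_pos: [0.5429, -0.0478, 0.0422]
eef_rot: [-178.2, 0.2, -83.5]
contact_force: [-24.9, 8.5, 67.0]
gripper_width: 0.0001
```

send_rows(motion=[{"travel": [0, 0, -0.02], "spin": 0}, {"travel": [0, 0, -0.03], "spin": 0}, {"travel": [0, 0, -0.03], "spin": 0}, {"travel": [0, 0, 0], "spin": 0}])

```text
time_s: 4.98
tcp_pos: [0.5399, -0.0482, 0.1245]
eef_rot: [-178.3, 0.1, -83.4]
contact_force: [0.4, 0.1, -0.2]
gripper_width: 0.0003
```

```bash
python3 - <<'E'
from h import *
print(r.get_state()["tcp_pos"],r.get_state()["eef_rot"])
cal=r.get_calibration("wrist"); im,d=r.capture("wrist")
f=192/np.tan(np.radians(cal["fov_y"]/2)); v,u=np.mgrid[:384,:512]
W=np.stack([(u-cal["cx"])/f*d,(v-cal["cy"])/f*d,d],-1)@T(cal)[0].T+T(cal)[1]
O=np.array([.549,-.1145]);X=np.array([.9942,.1075]);Y=np.array([-.1075,.9942])
ux=(W[...,:2]-O)@X;uy=(W[...,:2]-O)@Y
for y in range(30,110,5):
    m=(abs(ux)<.015)&(abs(uy-y/1e3)<.002)&(d>0)&(W[...,2]<.1); print(y,m.sum(),np.median(W[...,2][m]).round(4) if m.sum() else None)
E
python3 -c "
from h import *
plan([(.5561,-.1801,.115)],-83.8)"
```

```text
[ 0.53994964 -0.04815585  0.12451073] [-1.78321561e+02  1.18304314e-01 -8.33709231e+01]
30 244 0.0622
35 240 0.0623
40 244 0.0621
45 34 0.0604
50 196 0.0437
55 208 0.0437
60 195 0.0436
65 188 0.0438
70 199 0.0438
75 170 0.0436
80 133 0.0432
85 132 0.0431
90 11 0.0433
95 10 0.0434
100 9 0.0431
105 3 0.0426
0 ([0.0379, -0.0006, 0.002], 0.39)
1 ([0.0379, -0.0008, 0.002], -0.0)
2 ([0.0379, -0.0008, 0.002], -0.0)
3 ([0.0193, -0.0004, 0.001], -0.0)
[ 0.5561 -0.1801  0.115 ] -83.8
```

The tab is now level with the shelf (about 43.7 against 43.2 mm), and the cover's front edge is still at unit y = 45. Next I move behind the cover.

send_rows(motion=[{"travel": [0.038, -0.001, 0], "spin": 0.4}, {"travel": [0.038, -0.001, 0], "spin": 0}, {"travel": [0.038, -0.001, 0], "spin": 0}, {"travel": [0.02, 0, 0], "spin": 0}, {"travel": [0, 0, 0], "spin": 0}])

```text
time_s: 5.45
tcp_pos: [0.5578, -0.1829, 0.1182]
eef_rot: [-178.5, 0.2, -83.4]
contact_force: [0.7, 0.4, -0.1]
gripper_width: 0.0003
```

```bash
python3 -c "
from h import *
plan([(.5563,-.1821,.053)],-83.8)"
```

```text
0 ([-0.0006, 0.0008, 0.038], 0.4)
1 ([-0.0004, 0.0006, 0.0272], -0.0)
[ 0.5563 -0.1821  0.053 ] -83.8
```

send_rows(motion=[{"travel": [0, 0.001, 0.025], "spin": 0.4}, {"travel": [0, 0, 0.025], "spin": 0}, {"travel": [0, 0, 0.012], "spin": 0}, {"travel": [0, 0, 0], "spin": 0}])

```text
time_s: 5.78
tcp_pos: [0.5576, -0.1846, 0.0503]
eef_rot: [-178.6, 0.3, -84.1]
contact_force: [0.4, -0.5, 0.1]
gripper_width: 0.0007
```

send_rows(motion=[{"travel": [-0.005, 0, 0], "spin": 0}, {"travel": [0, 0, 0], "spin": 0}])

```text
time_s: 5.95
tcp_pos: [0.5558, -0.1789, 0.0484]
eef_rot: [-178.8, 0.3, -84.2]
contact_force: [0.1, 0.2, 0.1]
gripper_width: 0.0005
```

send_rows(motion=[{"travel": [-0.003, 0, -0.004], "spin": -0.4}, {"travel": [-0.004, 0, 0], "spin": 0}, {"travel": [-0.004, 0, 0], "spin": 0}])

```text
time_s: 6.2
tcp_pos: [0.5556, -0.1668, 0.0546]
eef_rot: [-178.7, 0.3, -83.6]
contact_force: [-0.6, 0.5, -0.3]
gripper_width: 0.0005
```

send_rows(motion=[{"travel": [-0.005, 0, 0], "spin": 0}, {"travel": [-0.005, 0, 0], "spin": 0}, {"travel": [-0.005, 0, 0], "spin": 0}])

```text
time_s: 6.45
tcp_pos: [0.5549, -0.1501, 0.0568]
eef_rot: [-178.4, 0.2, -83.6]
contact_force: [0.3, -2.4, -0.8]
gripper_width: 0.0003
```

send_rows(motion=[{"travel": [-0.006, 0.001, 0.002], "spin": 0.2}, {"travel": [-0.007, 0.001, 0.001], "spin": 0}, {"travel": [-0.007, 0, 0], "spin": 0}, {"travel": [-0.007, 0, 0], "spin": 0}])

```text
time_s: 6.78
tcp_pos: [0.5502, -0.1211, 0.0547]
eef_rot: [-178.3, 0.2, -83.8]
contact_force: [0.3, -1.4, 0.2]
gripper_width: 0.0007
```

send_rows(motion=[{"travel": [-0.007, 0, 0.001], "spin": 0}, {"travel": [-0.007, 0, 0], "spin": 0}, {"travel": [-0.007, 0, 0], "spin": 0}, {"travel": [-0.005, 0, 0], "spin": 0}])

```text
time_s: 7.12
tcp_pos: [0.5469, -0.0917, 0.0535]
eef_rot: [-178.3, 0.2, -83.8]
contact_force: [0.8, -1.3, -0.1]
gripper_width: 0.0004
```

send_rows(motion=[{"travel": [-0.006, 0, 0], "spin": 0}, {"travel": [-0.006, 0, 0], "spin": 0}, {"travel": [-0.006, 0, 0], "spin": 0}, {"travel": [-0.002, 0, 0], "spin": 0}])

```text
time_s: 7.45
tcp_pos: [0.544, -0.0688, 0.0531]
eef_rot: [-178.4, 0.2, -83.8]
contact_force: [0.3, -1.2, -0.4]
gripper_width: -0.0001
```

```bash
cat > m.py <<'E'
from h import *
import sys
O=np.array([.549,-.1145]);X=np.array([.9942,.1075]);Y=np.array([-.1075,.9942])
p=np.array(r.get_state()["tcp_pos"]); print("tcp unit",(p[:2]-O)@X,(p[:2]-O)@Y,p[2])
for c in ["scene","side"]:
    cal=r.get_calibration(c); im,d=r.capture(c); cv2.imwrite(f"pics/{c}_{sys.argv[1]}.png",im)
    for t in ["cover","cover_push"]:
        for q in r.pinpoint(c,t)[:3]:
            a=w(cal,q["at"])
            print(c,t,round(q["conf"],2),((a[:2]-O)@X).round(4),((a[:2]-O)@Y).round(4),a[2].round(4))
    f=192/np.tan(np.radians(cal["fov_y"]/2)); v,u=np.mgrid[:384,:512]
    W=np.stack([(u-cal["cx"])/f*d,(v-cal["cy"])/f*d,d],-1)@T(cal)[0].T+T(cal)[1]
    ux=(W[...,:2]-O)@X;uy=(W[...,:2]-O)@Y
    print([(y,np.median(W[...,2][m]).round(3)) for y in range(-40,176,6) for m in [(abs(ux)<.025)&(abs(uy-y/1e3)<.003)&(d>0)] if m.sum()>2])
E
python3 m.py 2
```

```text
tcp unit -9.878428029858395e-05 0.0459962781984022 0.05311957334528727
scene cover 0.73 -0.2069 -0.1387 -0.0035
scene cover 0.68 0.0031 0.0991 0.0405
scene cover 0.6 -0.2204 0.0311 -0.0005
scene cover_push 0.79 -0.0004 0.0607 0.059
scene cover_push 0.74 -0.1731 0.023 0.0142
scene cover_push 0.72 -0.2509 -0.1425 0.0151
[(-40, np.float64(0.044)), (-34, np.float64(0.036)), (-28, np.float64(0.042)), (-22, np.float64(0.042)), (-4, np.float64(0.491)), (2, np.float64(0.492)), (8, np.float64(0.465)), (14, np.float64(0.494)), (20, np.float64(0.495)), (26, np.float64(0.496)), (32, np.float64(0.496)), (38, np.float64(0.496)), (44, np.float64(0.496)), (50, np.float64(0.496)), (56, np.float64(0.496)), (62, np.float64(0.496)), (68, np.float64(0.23)), (74, np.float64(0.356)), (80, np.float64(0.353)), (86, np.float64(0.352)), (92, np.float64(0.385)), (98, np.float64(0.464)), (104, np.float64(0.464)), (110, np.float64(0.463)), (116, np.float64(0.462)), (122, np.float64(0.459)), (128, np.float64(0.457)), (134, np.float64(0.456)), (140, np.float64(0.453)), (146, np.float64(0.451)), (152, np.float64(0.4
[... 541 characters left out ...]
.float64(0.321)), (14, np.float64(0.226)), (20, np.float64(0.17)), (26, np.float64(0.228)), (32, np.float64(0.075)), (38, np.float64(0.07)), (44, np.float64(0.493)), (50, np.float64(0.494)), (56, np.float64(0.064)), (62, np.float64(0.494)), (68, np.float64(0.494)), (74, np.float64(0.493)), (80, np.float64(0.219)), (86, np.float64(0.138)), (92, np.float64(0.457)), (98, np.float64(0.455)), (104, np.float64(0.455)), (110, np.float64(0.456)), (116, np.float64(0.457)), (122, np.float64(0.46)), (128, np.float64(0.462)), (134, np.float64(0.464)), (140, np.float64(0.46)), (146, np.float64(0.457)), (152, np.float64(0.461)), (158, np.float64(0.458)), (164, np.float64(0.459)), (170, np.float64(0.464))]
```

The cover is at about 100–105 mm and has dropped onto the shelf. I'll push about 8 mm more, hold, then back away and lift.

send_rows(motion=[{"travel": [-0.004, 0, 0], "spin": 0}, {"travel": [-0.004, 0, 0], "spin": 0}, {"travel": [0, 0, 0], "spin": 0}, {"travel": [0, 0, 0], "spin": 0}])

```text
time_s: 8.08
tcp_pos: [0.5431, -0.062, 0.0531]
eef_rot: [-178.4, 0.2, -83.9]
contact_force: [0.9, -0.1, -0.9]
gripper_width: 0.0004
```

send_rows(motion=[{"travel": [0.01, 0, 0], "spin": 0}, {"travel": [0.02, 0, 0], "spin": 0}, {"travel": [0.01, 0, -0.02], "spin": 0}, {"travel": [0, 0, -0.04], "spin": 0}, {"travel": [0, 0, -0.04], "spin": 0}])

```text
time_s: 8.5
tcp_pos: [0.5393, -0.1054, 0.1468]
eef_rot: [-179.4, 0.3, -83.9]
contact_force: [1.2, 0.9, -0.1]
gripper_width: 0.0004
```

send_rows(motion=[{"travel": [0.04, 0, -0.01], "spin": 0}, {"travel": [0.04, 0, -0.01], "spin": 0}, {"travel": [0.02, 0, 0], "spin": 0}, {"travel": [0, 0, 0], "spin": 0}])

```text
time_s: 8.83
tcp_pos: [0.5554, -0.2091, 0.1788]
eef_rot: [-178.4, 0.1, -83.5]
contact_force: [0.0, -0.6, -0.4]
gripper_width: 0.0007
```

```bash
sed -i 's/"scene","side"/"wrist","side","scene"/' m.py; python3 m.py 3
python3 - <<'E'
import cv2,numpy as np
a=cv2.imread("pics/wrist_3.png");b=cv2.imread("pics/side_3.png")[130:320,130:383]
cv2.imwrite("pics/fin.png",np.hstack([a[:380,100:400],cv2.resize(b,(500,380))]))
E
```

```text
tcp unit -0.0037954186999928814 -0.0947076822461775 0.17880823489761594
wrist cover 0.96 -0.2129 -0.1392 0.001
wrist cover 0.77 -0.2162 0.0322 0.0002
wrist cover_push 0.9 -0.1744 0.0203 0.0164
[(-40, np.float64(0.046)), (-34, np.float64(0.041)), (2, np.float64(0.043)), (8, np.float64(0.043)), (14, np.float64(0.042)), (20, np.float64(0.043)), (26, np.float64(0.042)), (32, np.float64(0.039))]
side cover 0.83 -0.219 0.0328 -0.004
side cover 0.75 -0.214 -0.1347 -0.0034
side cover 0.57 0.0033 0.113 0.0404
side cover_push 0.64 -0.2544 -0.1399 0.0149
side cover_push 0.62 0.0013 0.063 0.0534
side cover_push 0.48 0.002 0.1122 0.0437
[(-40, np.float64(0.044)), (-34, np.float64(0.039)), (-28, np.float64(0.038)), (-22, np.float64(0.04)), (-16, np.float64(0.04)), (-10, np.float64(0.041)), (-4, np.float64(0.04)), (2, np.float64(0.04)), (8, np.float64(0.041)), (14, np.float64(0.04)), (20, np.float64(0.041)), (26, np.float64(0.039)), (32, np.float64(0.039)), (38, np.float64(0.043)), (44, np.float64(0.043)), (50, np.float64(0.041)), (56, np.float64(0.041)), (62, np.float64(0.054)), (68, np.float64(0.
[... 855 characters left out ...]
float64(0.597)), (14, np.float64(0.598)), (20, np.float64(0.598)), (26, np.float64(0.599)), (32, np.float64(0.6)), (38, np.float64(0.325)), (44, np.float64(0.604)), (50, np.float64(0.603)), (56, np.float64(0.604)), (62, np.float64(0.604)), (68, np.float64(0.604)), (74, np.float64(0.603)), (80, np.float64(0.604)), (86, np.float64(0.605)), (92, np.float64(0.605)), (98, np.float64(0.605)), (104, np.float64(0.605)), (110, np.float64(0.605)), (116, np.float64(0.605)), (122, np.float64(0.605)), (128, np.float64(0.605)), (134, np.float64(0.605)), (140, np.float64(0.605)), (146, np.float64(0.603)), (152, np.float64(0.596)), (158, np.float64(0.046)), (164, np.float64(0.597)), (170, np.float64(0.56))]
```

View pics/fin.png

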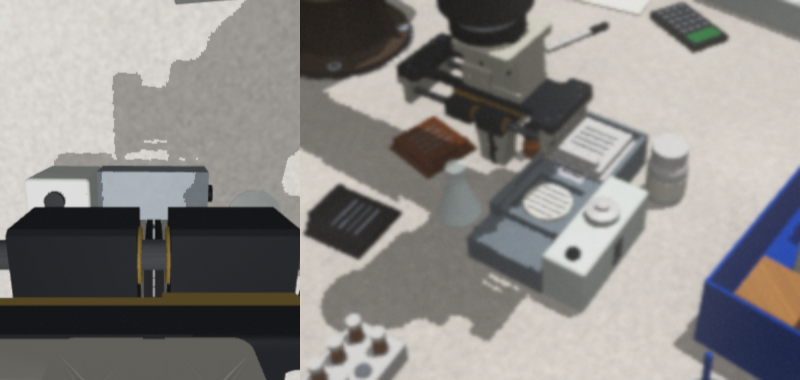

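The side view shows the cover flat on the shelf, the round filter uncovered, and the jar, flask and cartridge in place. The depth profile puts the cover's top at a level 57 mm over y 86–152, with its rear rib at about 65. The exposed part of the tab is at about 41 mm, so it is still pressed in.

```bash
python3 -c "
from h import *
s=r.get_state(); print(s['time_s'],s['contact_force'],s['qd'].round(2)); print(r.close_job())"
```

```text
9.2833 [ 0.18202158  0.14986044 -0.19450176] [-0.12 -0.05  0.18  0.12  0.05  0.04]
the job is handed in; nothing more can be done
None
```

I pressed the snap tab fully in with the shut fingertips, then pushed the white cover from its ribbed end along the rails onto the parking shelf. I backed the arm clear and handed the job in at 9.3 s; no verdict was reported.

- **Cover:** it lies at about y = 107–113 mm from the seat's centre, against the 94–125 mm required. Its top is level at about 57 mm over the table, and it came to rest between the rails with the filter uncovered.
- **Tab:** after the press it measured level with the shelf while the cover was still on its seat. The part still showing at the end also reads shelf height (about 41 mm).
- **Robot and other items:** the arm was clear of everything, with about 0.3 N of residual force. In the last picture the jar, flask and cartridge stand where they did. I did not measure how far any bystander moved, and did not check the vial, rack, calculator and marker closely.
- **Press force:** pressing the tab against its stop peaked at 67 N or slightly more at the wrist, more than intended but under the 120 N limit.
- **Disagreements:** the two cameras differed by about 5 mm in the cover's y. They put its sideways offset at 3 to 6 mm, where 6 mm is the limit. I trust the lower end, because the rails leave only about 1.5 mm of play each side. The scene camera put the cover's height at 38 mm, just below the allowed 39–44.5 mm; the side camera put it at 40 mm and its depth profile at about 41 mm.

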